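# Heft two fittings canisters and load the full one into the feed lane

## Task

One of the two look-alike closed canisters is full, the other nearly empty: lift the blue-lidded one clear of the bench, stand it back down, then lift the orange-lidded one clear, and feel which is heavier. Load the heavier one into the yellow feed lane and use it to push the red follower (don't touch that with the gripper) fully home, pressing it firmly against its end stop with about 15 N and never more than 24 N so that it beds in. Leave the heavier canister there and the lighter one standing on the bench, let go of everything, and don't disturb the loose fittings or tip a canister over.

Things in the scene. Friction and masses are not known exactly. Their poses are not given: they have to be found in the camera images.
- canister_blue: Closed round steel canister, blue lid: 72 mm diameter (lid 73), 56 mm high to the lid's top, on which stands a round blue grip knob 28 mm in diameter, 30 mm high (86 mm in all). Origin at the centre of its underside, z up. Mass 0.2 to 0.9 kg; the full one is more than twice as heavy as the other, and which is full changes from run to run.
- canister_orange: The other canister: the same sizes, orange lid and knob. Origin at the centre of its underside, z up.
- lane: Fixed feed lane, open above: slippery white floor (friction about 0.2) 260 mm long, 6 mm thick, between yellow rails 40 mm high, 80 mm apart inside (4 mm play each side of a canister), flared at the mouth (-x end), straight from x = -90 mm; end block at x = 116 mm, 50 mm high. Origin: centre of underside; +x from mouth to end block, z up. A canister centred at x = -45 mm clears the follower.
- lane_home (a point): Point on the lane's floor surface (z = 6 mm, x = 24 mm, y = 0 in the lane's frame) where the centre of a canister's underside stands when it touches the follower and the follower is fully home. Axes as the lane.
- follower_face (a point): Centre of the flat face, looking to the lane's -x, of the red follower: a block 66 mm wide, 48 mm high, 18 mm thick, its top 55 mm above the bench. At joint value 0 the face is at x = 20 mm in the lane's frame, fully home at 60 mm.
- follower (a joint): Travel of the red follower along the lane's +x (m): 0 nearest the mouth, 0.040 fully home against its cushioned end stop. It starts between 0 and 0.015. It drags with about 4 N of friction and stays where it is left; at home the push rises by 2 to 10 N per mm of further motion of the hand.
- elbow: Bystander: loose steel pipe elbow lying flat, about 81 by 81 mm, 32 mm high. Leave alone. Origin on the bench, within the bend.
- ferrule: Bystander: loose steel flanged ferrule, 72 mm diameter, 35 mm high, standing on its flange. Leave alone. Origin at the centre of its underside.
- seal_ring: Bystander: loose black rubber ring lying flat, 68 mm diameter, 10 mm high. Leave alone. Origin at the centre of its underside.
Not all that is in view belongs to the job. Leave any green or turquoise look-alike of the canister_blue alone. What is shaped like the canister_orange but green or turquoise is not meant.

How it is judged:
By the outcome, as a careful person would: the job done as asked, in the order asked, and still so for the second after the job is handed in, with the robot touching nothing.
It also fails if it takes over 70 s, if anything falls off the work surface, if the arm or the gripper's body presses on something with over 40 N, if the wrist force passes 120 N, or if a joint passes its speed limit or range.

## Robot

A 6-joint arm with a two-finger parallel gripper is mounted at the origin on the work surface. World frame = base frame: x ahead of the robot, y to its left, z up, the work surface at z = 0. Lengths are in m, angles in rad, forces in N, time in s.
With the tool pointing down it reaches from about 0.35 to 0.95 m from the base axis. Payload 17.4 kg.
Tool frame: the origin (TCP) lies midway between the tips of the shut fingers; the grasp point (between the pads) lies 19 mm behind it (r.grasp_offset is the distance from the TCP to the grasp point, in m); z points along the fingers, y is the direction in which the jaws open and shut (so a half turn about z gives the same grasp; the last joint's range is limited). The gripper opens to 93 mm and grips with 3 to 60 N. Pads are 15 mm wide; open, the fingers measure 128 mm over their backs; the gripper's body (75 mm by 188 mm) begins 65 mm behind the grasp point.
Start: joints at [-1.261, 0.116, 1.442, -0, 1.584, -0.038], TCP at [0.23, -0.635, 0.219] pointing down, gripper open.
Joint ranges: [-2.83, 2.83], [-0.83, 2.19], [0.07, 2.5], [-1.14, 4.28], [0.01, 3], [-2.97, 2.97]. Speed limits (rad/s): [1.89, 1.89, 2.22, 3.14, 3.14, 3.14].

## Interface

Orientations are given as a unit quaternion [x, y, z, w].
In Python, from bench import status, get_image, ticket, find_in, place_of, r gives the robot as it stands.
- The arm moves only by the tool carry_out, never from a script. Its argument "steps" is text: rows parted by semicolons, each of 5 numbers parted by spaces: the shift along the tool's x, y, z in m, then the turn about the tool's z in degrees, then the gripper command: -1 is fully open, 1 is shut, values between are in proportion. A call has exactly 5 rows; each row is the pose to reach, as a shift and turn from the pose measured when the call began, along the tool's axes at that moment; what a row does not reach only later rows make up. A row lasts 1/8 s, in which the tool goes at most 62.5 mm and 10.7 degrees, less where a joint would pass 70% of its speed; a pose out of reach is approached as far as the arm can. A call with a gripper value outside its range is refused whole. The fingers move at their own pace and stop on an object; "grip_force" is the grip in N (left out, the last holds). Time passes only in rows, so rows that repeat a pose let the fingers close, or fill a call up. It gives the time, the measured TCP pose, the force and the opening at its end, in the units of the state.
- status.get_obs(): the state, without advancing time (a new reading comes with each control period).
- get_image(name): name is "scene" or "side" or "wrist"; returns a dict with "color" (400x640x3 uint8, red, green, blue), "range_z" (400x640 float32, m along the optical axis (not along the pixel's ray), 0 where there is no reading), "K" (3x3 intrinsics, pixels), "position" and "attitude" of the camera in the world. Camera axes: x right, y up, looking along -z (the intrinsics and any distortion apply to the point x, -y, -z); pixel columns grow to the right and rows downward; lengths in m; the calibration is good to about 2 mm. The wrist camera is an equidistant fisheye: a pixel r from the principal point sees the ray r / f radians off the axis. A picture is of the moment at which its call begins.
- ticket.sign_off(): hands the job in, once; it reports no verdict.
Trained networks look in a picture, given as the dict that the camera call returned (one of the last four; its "shot" number tells which), for a name from the list of things; names that differ only in an ending like _2 or _b are one class to them, and where a whole thing is asked for, a point or a joint stands for the part that bears it (a point fixed in the world has none). Each returns a list of dicts, best first, with "score" (0 to 1); they miss things now and then, are a little off and sometimes report something else, mostly with a low value. They report only what shows in the picture. A call takes as long as a camera call. They do not tell look-alikes from the thing itself.
- find_in(query, picture): "position" ([column, row] in pixels, amid what is visible of it).
- place_of(query, picture): "position" ([column, row] in pixels: a listed point, or the origin of a listed thing).
The state is a dict: "time": time; "joints": joint angles; "joint_velocities": joint speeds; "effort": joint torques, N m; "tcp_pos": TCP position; "ee_rot": TCP orientation; "force": force on the tool from outside, world axes, zero at the start; "ft_torque": the same for the moment, N m; "gripper_width": finger opening in m.
Only numpy, scipy, OpenCV 4.12 (cv2) and the standard library are available. Lean on these libraries where they do the work, as an engineer would, in place of code of your own. Each camera call takes 0.05 s, during which the arm holds its last target.

## Working session

There is one attempt and no reset: what is moved stays moved. The work goes in short steps, Python scripts to look and compute and a tool call to move; the robot and the scene stay as the last step left them, time stands still between calls to the robot, and variables do not carry over. Pictures are saved under pics/ and viewed, and the job is handed in when it is done.

Besides the shell and the picture viewer there is one more tool, called after "Emit:" in YAML: its name, and indented under it one key for each argument. carry_out: Moves the arm, as the interface text tells. Its arguments: {"type":"object","properties":{"steps":{"type":"string"},"grip_force":{"type":"number"}},"required":["steps"]}

```bash
mkdir -p pics; cat > h.py <<'E'
import numpy as np, cv2
from scipy.spatial.transform import Rotation as R
from bench import status, get_image, ticket, find_in, place_of, r
def save(im,n): cv2.imwrite('pics/'+n,cv2.cvtColor(im['color'],cv2.COLOR_RGB2BGR))
def rot(im):
    a=np.array(im['attitude']); return a if a.shape==(3,3) else R.from_quat(a).as_matrix()
def ray(im,px,fish=False):
    K=np.array(im['K']); x=(px[0]-K[0,2])/K[0,0]; y=(px[1]-K[1,2])/K[1,1]
    if fish:
        t=np.hypot(x,y); s=np.tan(t)/t if t>1e-9 else 1; x*=s;y*=s
    return rot(im)@np.array([x,-y,-1.])
def on_z(im,px,z,fish=False):
    d=ray(im,px,fish); p=np.array(im['position']); return p+d*(z-p[2])/d[2]
def cloud(im):
    K=np.array(im['K']); Z=im['range_z']; v,u=np.mgrid[:Z.shape[0],:Z.shape[1]]
    c=np.stack([(u-K[0,2])/K[0,0]*Z,-(v-K[1,2])/K[1,1]*Z,-Z],-1)
    P=c@rot(im).T+np.array(im['position']); P[Z==0]=np.nan; return P
E
python3 - <<'E'
from h import *
print(status.get_obs())
for n in ['scene','side']:
    im=get_image(n); save(im,n+'1.png'); print(n,im['K'],im['position'],im['attitude'],[k for k in im])
    for q in ['canister_blue','canister_orange','lane','lane_home','follower_face','elbow','ferrule','seal_ring']:
        print(q,[(np.round(d['position']).tolist(),round(d['score'],2)) for d in place_of(q,im)[:4]])
E
```

```text
{'time': 0.0, 'joints': array([-1.26081578e+00,  1.16471145e-01,  1.44228688e+00, -1.80131281e-05,
        1.58401318e+00, -3.77810969e-02]), 'joint_velocities': array([-3.78846571e-05, -1.34784595e-03, -1.40214274e-03, -2.63937910e-04,
       -9.47816285e-04, -1.05859754e-03]), 'effort': array([ 9.25409804e-04, -7.21262813e+01, -6.22601795e+01,  7.80540635e-02,
        2.38644256e-02, -1.48769859e-04]), 'tcp_pos': array([ 0.22996784, -0.63438511,  0.21790177]), 'ee_rot': array([ 9.84920629e-01,  1.73005801e-01, -8.88755546e-05, -5.82605265e-04]), 'force': array([ 0.0287864 ,  0.90645484, -0.22138626]), 'ft_torque': array([-0.04436149, -0.00631583, -0.02605103]), 'gripper_width': 0.09298807802041661}
scene [[393.00676649   0.         317.9927073 ]
 [  0.         393.00676649 198.12794273]
 [  0.           0.           1.        ]] [1.26843028 0.36515437 0.71119726] [0.2445535  0.36850256 0.74658583 0.49700005] ['color', 'range_z', 'K', 'position', 'attitude', 'shot']
canister_blue [([399.0, 258.0], 0.84), ([411.0, 231.0], 0.76), ([436.0, 206.0], 0.57)]
canister_orange [([174.0, 178.0
[... 261 characters left out ...]
 ([212.0, 179.0], 0.59)]
side [[518.86145299   0.         325.93294107]
 [  0.         518.86145299 191.61150478]
 [  0.           0.           1.        ]] [0.31003638 0.85374095 1.14646641] [-0.04256172  0.31988956  0.94060927 -0.10541994] ['color', 'range_z', 'K', 'position', 'attitude', 'shot']
canister_blue [([378.0, 317.0], 0.94), ([286.0, 280.0], 0.87), ([331.0, 293.0], 0.58)]
canister_orange [([366.0, 88.0], 0.82), ([378.0, 116.0], 0.68), ([412.0, 128.0], 0.59)]
lane [([317.0, 197.0], 0.72)]
lane_home [([316.0, 192.0], 0.87)]
follower_face [([319.0, 202.0], 0.6), ([305.0, 189.0], 0.55)]
elbow [([235.0, 272.0], 0.96)]
ferrule [([300.0, 107.0], 0.79)]
seal_ring [([306.0, 368.0], 0.87)]
```

View pics/scene1.png

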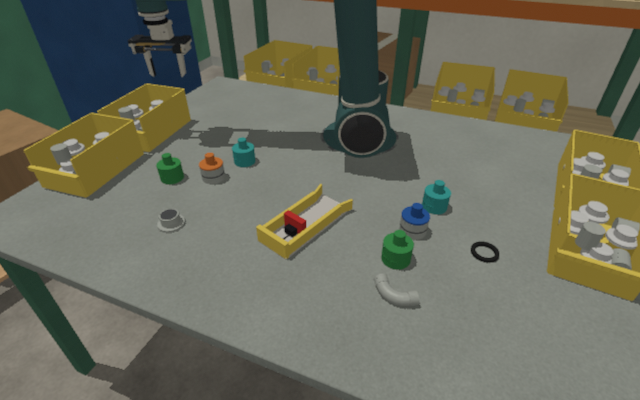

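View pics/side1.png

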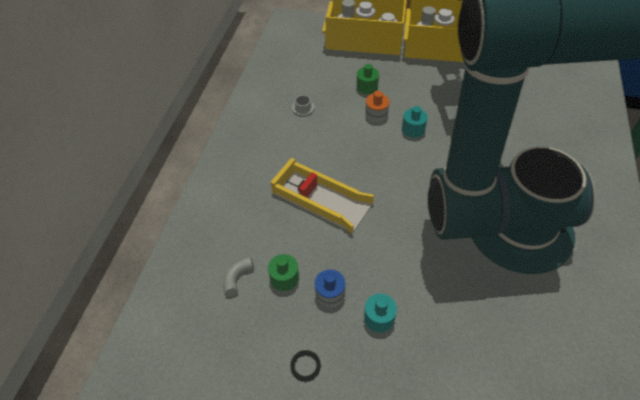

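Blue-lidded: scene (414,218), side (330,287). Its neighbours, green (398,252) and turquoise (437,200), are look-alikes. Orange-lidded: scene (211,167), side (377,104), again between a green (170,168) and a turquoise (243,153) one. I'll measure from colour and depth and confirm in a crop.

```bash
python3 - <<'E'
from h import *
big=[]
for n,boxes in [('scene',[(150,120,270,200),(360,170,480,250)]),('side',[(340,60,460,140),(260,240,420,347)])]:
    im=get_image(n); P=cloud(im); hsv=cv2.cvtColor(im['color'],cv2.COLOR_RGB2HSV); H,S,V=[hsv[...,i].astype(int) for i in range(3)]
    for b in boxes: big.append(cv2.resize(im['color'][b[1]:b[3],b[0]:b[2]],(390,260),interpolation=cv2.INTER_CUBIC))
    for c,lo,hi in [('blue',105,125),('orange',6,18),('green',50,75),('turq',80,98)]:
        m=((H>=lo)&(H<=hi)&(S>110)&(V>50)).astype(np.uint8)
        k,lab,st,ce=cv2.connectedComponentsWithStats(m)
        for i in range(1,k):
            if st[i,4]<60: continue
            q=P[lab==i]; q=q[~np.isnan(q[:,0])]
            if len(q)<40 : continue
            zt=np.percentile(q[:,2],98)
            if not .05<zt<.12 or np.linalg.norm(np.median(q,0)[:2])<.25: continue
            kn=q[q[:,2]>0.078]; ld=q[(q[:,2]>.045)&(q[:,2]<.062)]
            print(n,c,ce[i].round(),st[i,4],'ztop',zt.round(3),'knobtop mean',kn.mean(0).round(4) if len(kn) else None,len(kn),'lid xmid',[(np.percentile(ld[:,j],1)+np.percentile(ld[:,j],99)).round(4)/2 for j in (0,1)] if len(ld) else None)
    # lane: red, yellow
    m=((H<5)|(H>174))&(S>150)&(V>60); q=P[m]; q=q[(np.abs(q[:,2]-.055)<.006)]; print(n,'red top',len(q),q.mean(0).round(4))
    m=(H>=20)&(H<=32)&(S>120)
    q=P[m]; q=q[(np.abs(q[:,0]-.6)<.3)&(np.abs(q[:,1])<.25)&(q[:,2]>.03)&(q[:,2]<.06)]
    np.save(f'y_{n}.npy',q)
    rc=cv2.minAreaRect((q[:,:2]*1000).astype(np.float32)); print(n,'yellow',len(q),rc, cv2.boxPoints(rc).round(0).tolist())
cv2.imwrite('pics/crop1.png',cv2.cvtColor(np.vstack([np.hstack(big[:2]),np.hstack(big[2:])]),cv2.COLOR_RGB2BGR))
E
```

```text
scene blue [415. 214.] 441 ztop 0.087 knobtop mean [0.4537 0.294  0.0846] 80 lid xmid [np.float64(0.45285), np.float64(0.29505)]
scene orange [412.  65.] 316 ztop 0.113 knobtop mean [-0.9066  0.01    0.1001] 55 lid xmid [np.float64(-0.89415), np.float64(0.0118)]
scene orange [387.  62.] 481 ztop 0.114 knobtop mean [-0.686  -0.0811  0.1044] 233 lid xmid [np.float64(-0.6466), np.float64(-0.0758)]
scene orange [210. 162.] 293 ztop 0.087 knobtop mean [ 0.4477 -0.3414  0.0842] 48 lid xmid [np.float64(0.445), np.float64(-0.3425)]
scene green [170. 169.] 580 ztop 0.086 knobtop mean [ 0.4999 -0.4603  0.0841] 46 lid xmid [np.float64(0.4985), np.float64(-0.46215)]
scene green [397. 250.] 956 ztop 0.087 knobtop mean [0.572  0.2779 0.0846] 96 lid xmid [np.float64(0.5728), np.float64(0.27855)]
scene turq [243. 153.] 506 ztop 0.086 knobtop mean [ 0.3263 -0.2997  0.0841] 40 lid xmid [np.float64(0.3258), np.float64(-0.30145)]
scene turq [436. 198.] 708 ztop 0.086 knobtop mean [0.3273 0.3305 0.0846] 62 lid xmid [np.float64(0.3271), np.float64(0.33105)]
scene red top 136 [0.579  0.0104 0.0541]
scene y
[... 473 characters left out ...]
knobtop mean [ 0.4919 -0.4567  0.0834] 35 lid xmid [np.float64(0.4914), np.float64(-0.45725)]
side green [283. 271.] 785 ztop 0.087 knobtop mean [0.5638 0.2815 0.0842] 109 lid xmid [np.float64(0.56295), np.float64(0.28195)]
side turq [414. 122.] 577 ztop 0.086 knobtop mean [ 0.3187 -0.2963  0.0836] 56 lid xmid [np.float64(0.3179), np.float64(-0.2945)]
side turq [380. 312.] 966 ztop 0.087 knobtop mean [0.3192 0.3345 0.085 ] 124 lid xmid [np.float64(0.3183), np.float64(0.33435)]
side red top 115 [0.5715 0.0156 0.0535]
side yellow 1054 ((532.3677368164062, 24.04442596435547), (120.65473175048828, 261.2009582519531), 72.1771469116211) [[390.0, 7.0], [638.0, -73.0], [675.0, 42.0], [426.0, 121.0]]
```

View pics/crop1.png

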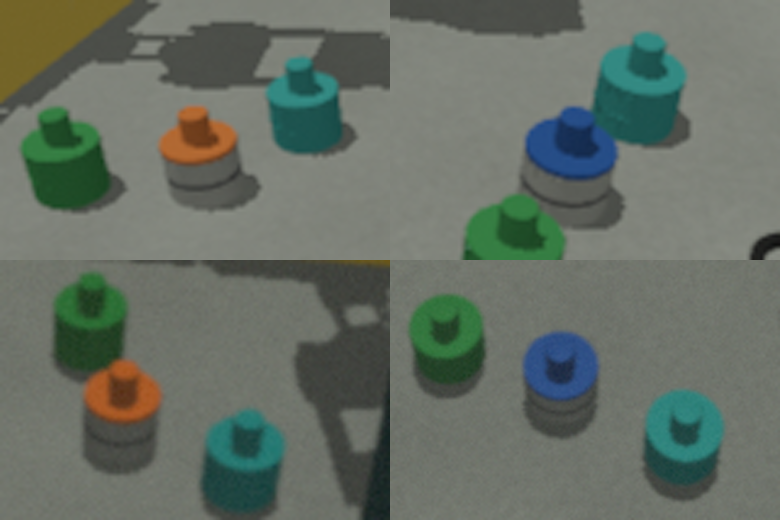

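The crops confirm it: only the blue and orange lids sit on steel bodies, the others are all green or turquoise. The two cameras differ by about 8 mm, so I'll refine with the wrist camera on the way, starting over the orange one.

```bash
cat >> h.py <<'E'
def go(x,y,z,psi=None):
    o=status.get_obs(); M=R.from_quat(o['ee_rot']).as_matrix(); d=np.array([x,y,z])-o['tcp_pos']; s=M.T@d
    cur=np.degrees(np.arctan2(M[1,0],M[0,0]))
    print('shift',s.round(4),'len',np.linalg.norm(s).round(3),'turn',None if psi is None else round((cur-psi+180)%360-180,1),'psi',cur.round(1),'t',round(o['time'],2),'tcp',o['tcp_pos'].round(4),'F',o['force'].round(2),'tilt',np.degrees(np.arccos(-M[2,2])).round(2))
E
python3 -c "
from h import *
go(.43,-.36,.25,72.7)"
```

```text
shift [ 0.2816 -0.19   -0.0314] len 0.341 turn -52.8 psi 19.9 t 1.0 tcp [ 0.2301 -0.6346  0.2187] F [-0.07  0.09 -0.45] tilt 0.0
```

Emit:
carry_out:
  steps: "0.05 -0.034 -0.006 -10 -1; 0.1 -0.068 -0.012 -20 -1; 0.15 -0.102 -0.02 -30 -1; 0.2 -0.136 -0.026 -40 -1; 0.25 -0.17 -0.03 -50 -1"

```text
time: 1.62
tcp_pos: [0.408, -0.3879, 0.2492]
ee_rot: [0.818, 0.575, 0.0, 0.0]
force: [0.7, 0.5, -0.6]
gripper_width: 0.093
```

```bash
python3 - <<'E'
from h import *
go(.445,-.34,.24,72.7)
im=get_image('wrist'); save(im,'w1.png'); print(im['K'],im['position'],im['attitude'])
E
```

```text
shift [0.0576 0.0186 0.0092] len 0.061 turn -2.5 psi 70.2 t 1.62 tcp [ 0.408  -0.3879  0.2492] F [ 0.68  0.45 -0.6 ] tilt 0.05
[[309.70691629   0.         322.05569394]
 [  0.         309.70691629 199.59369574]
 [  0.           0.           1.        ]] [ 0.4331254  -0.3165937   0.41546163] [-0.13664048  0.02337658 -0.1703227   0.97558859]
```

View pics/w1.png

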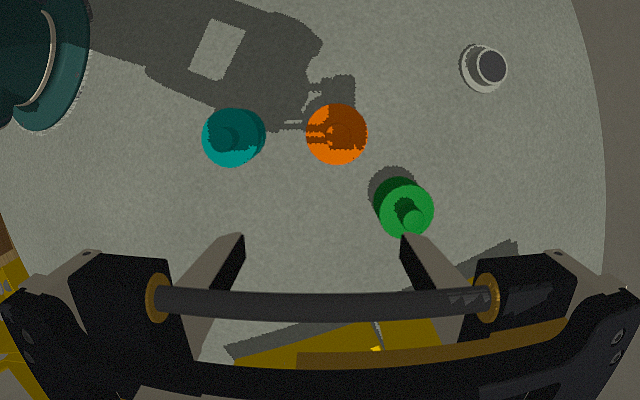

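The wrist view shows the orange lid at (336,133), turquoise at (233,138), green at (405,210).

```bash
cat >> h.py <<'E'
def lid(im,lo,hi,z=.056,rad=.0365):
    """fit lid circle from wrist colour mask: back-project outline to lid plane"""
    hsv=cv2.cvtColor(im['color'],cv2.COLOR_RGB2HSV); m=cv2.inRange(hsv,(lo,110,40),(hi,255,255))
    k,lab,st,ce=cv2.connectedComponentsWithStats(m)
    out=[]
    for i in range(1,k):
        if st[i,4]<300: continue
        c=max(cv2.findContours((lab==i).astype(np.uint8),cv2.RETR_EXTERNAL,cv2.CHAIN_APPROX_NONE)[0],key=len)[:,0]
        p=np.array([on_z(im,q,z,True)[:2] for q in c])
        from scipy.optimize import least_squares
        s=least_squares(lambda v:np.hypot(*(p-v).T)-rad,p.mean(0),loss='soft_l1',f_scale=.001)
        out.append((st[i,4],ce[i].round(),s.x.round(4),np.abs(s.fun).mean().round(4)))
    return out
def wcloud(im):
    K=np.array(im['K']); Z=im['range_z']; v,u=np.mgrid[:Z.shape[0],:Z.shape[1]]
    x=(u-K[0,2])/K[0,0]; y=(v-K[1,2])/K[1,1]; t=np.hypot(x,y)+1e-9; s=np.tan(t)/t
    c=np.stack([x*s*Z,-y*s*Z,-Z],-1); P=c@rot(im).T+np.array(im['position']); P[Z==0]=np.nan; return P
E
python3 - <<'E'
from h import *
im=get_image('wrist')
print('orange',lid(im,5,20)); print('turq',lid(im,80,98)); print('green',lid(im,50,75))
P=wcloud(im); print(P[133,320],P[300,300])
go(.47,-.1,.25,72.7); go(.53,.03,.25,72.7)
E
```

```text
orange [(np.int32(3025), array([335., 139.]), array([ 0.4409, -0.3447]), np.float64(0.0007)), (np.int32(390), array([  5., 243.]), array([-0.2571, -0.2804]), np.float64(0.0117)), (np.int32(335), array([155., 296.]), array([ 0.1207, -0.4841]), np.float64(0.0063)), (np.int32(2354), array([433., 350.]), array([ 0.5107, -0.7366]), np.float64(0.0933))]
turq [(np.int32(1939), array([55., 92.]), array([ 0.0784, -0.1172]), np.float64(0.032)), (np.int32(3007), array([232., 140.]), array([ 0.3229, -0.3035]), np.float64(0.002))]
green [(np.int32(2692), array([400., 211.]), array([ 0.4903, -0.4548]), np.float64(0.0037))]
[ 0.42652462 -0.33231326  0.05819376] [ 0.41541367 -0.35260351  0.35101395]
shift [ 0.2896 -0.0388 -0.0003] len 0.292 turn -2.2 psi 70.5 t 1.73 tcp [ 0.4097 -0.3859  0.2497] F [-0.77 -0.74  0.66] tilt 0.1
shift [ 4.322e-01 -2.580e-02 -2.000e-04] len 0.433 turn -2.2 psi 70.5 t 1.73 tcp [ 0.4097 -0.3859  0.2497] F [-0.77 -0.74  0.66] tilt 0.1
```

Emit:
carry_out:
  steps: "0.062 -0.006 0 -1 -1; 0.124 -0.012 0 -2 -1; 0.186 -0.018 0 -2 -1; 0.248 -0.024 0 -2 -1; 0.310 -0.03 0 -2 -1"

```text
time: 2.35
tcp_pos: [0.4844, -0.0853, 0.2499]
ee_rot: [0.807, 0.59, 0.001, 0.001]
force: [1.0, -0.4, 0.8]
gripper_width: 0.0928
```

Emit:
carry_out:
  steps: "0.03 0 0 0 -1; 0.03 0 0 0 -1; 0.03 0 0 0 -1; 0.03 0 0 0 -1; 0.03 0 0 0 -1"

```text
time: 2.98
tcp_pos: [0.4934, -0.0576, 0.25]
ee_rot: [0.808, 0.59, 0.001, 0.001]
force: [-0.2, -0.6, 0.3]
gripper_width: 0.0928
```

```bash
python3 - <<'E'
from h import *
im=get_image('wrist'); save(im,'w2.png'); print(im['position'])
for q in ['lane','lane_home','follower_face']: print(q,[(np.round(d['position'],1).tolist(),round(d['score'],2)) for d in place_of(q,im)[:3]])
P=wcloud(im); np.savez('w2.npz',P=P,c=im['color'])
hsv=cv2.cvtColor(im['color'],cv2.COLOR_RGB2HSV)
m=cv2.inRange(hsv,(18,90,60),(35,255,255))>0; q=P[m]; q=q[(q[:,2]>.025)&(q[:,2]<.06)&(abs(q[:,0]-.54)<.2)&(abs(q[:,1]-.02)<.15)]
rc=cv2.minAreaRect((q[:,:2]*1000).astype(np.float32)); print(len(q),rc,cv2.boxPoints(rc).round(0).tolist())
go(.5,.3,.25,72.7)
E
```

```text
[0.51564773 0.0146234  0.41625314]
lane [([333.6, 106.2], 0.65)]
lane_home [([351.8, 106.7], 0.92)]
follower_face [([356.4, 105.7], 0.62)]
5204 ((533.5416259765625, 18.743850708007812), (117.69415283203125, 262.07757568359375), 71.5925064086914) [[391.0, 4.0], [639.0, -78.0], [676.0, 33.0], [428.0, 116.0]]
shift [ 3.422e-01 -1.020e-01 -3.000e-04] len 0.357 turn -0.4 psi 72.3 t 3.17 tcp [ 0.4935 -0.057   0.2499] F [ 0.36 -0.65 -0.23] tilt 0.14
```

View pics/w2.png

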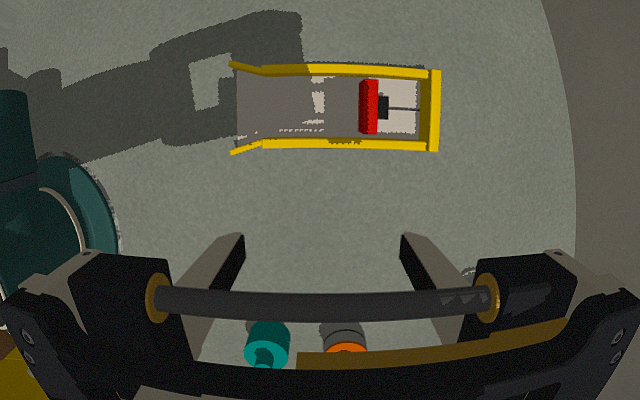

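The picture shows the lane in full: mouth at the left (235,108), end block at (434,110), red follower at (369,107). I'll fit the rails from depth.

```bash
cat > lane.py <<'E'
from h import *
from scipy.optimize import least_squares
def lanefit(P,c):
    hsv=cv2.cvtColor(c,cv2.COLOR_RGB2HSV)
    y=(cv2.inRange(hsv,(18,90,60),(35,255,255))>0)
    q=P[y]; q=q[(q[:,2]>.036)&(q[:,2]<.044)&(abs(q[:,0]-.54)<.16)&(abs(q[:,1]-.02)<.12)]
    a=np.radians(-17.5); o=np.array([.5345,.020])
    for _ in range(6):
        X=np.array([np.cos(a),np.sin(a)]);Y=np.array([-X[1],X[0]])
        l=np.c_[(q[:,:2]-o)@X,(q[:,:2]-o)@Y]
        s=(l[:,0]>-.08)&(l[:,0]<.105)&(abs(l[:,1])>.034)&(abs(l[:,1])<.055); u=l[s]; g=np.sign(u[:,1])
        f=least_squares(lambda v:u[:,1]-(v[0]+v[1]*u[:,0]+v[2]*g),[0,0,.043],loss='soft_l1',f_scale=.001).x
        a+=np.arctan(f[1]); o=o+Y*f[0]
    print('angle',np.degrees(a),'half-gauge of rail mid',f[2],'n',s.sum(),[(g>0).sum(),(g<0).sum()])
    X=np.array([np.cos(a),np.sin(a)]);Y=np.array([-X[1],X[0]])
    for nm,mk,z0,z1 in [('end',y,.046,.055),('red',(cv2.inRange(hsv,(0,140,50),(6,255,255))|cv2.inRange(hsv,(173,140,50),(180,255,255)))>0,.05,.06),('redface',(cv2.inRange(hsv,(0,140,50),(6,255,255))|cv2.inRange(hsv,(173,140,50),(180,255,255)))>0,.01,.048)]:
        p=P[mk]; p=p[(p[:,2]>z0)&(p[:,2]<z1)]; l=np.c_[(p[:,:2]-o)@X,(p[:,:2]-o)@Y]; l=l[(abs(l[:,1])<.06)&(abs(l[:,0])<.2)]
        if len(l): print(nm,len(l),'x pct',np.percentile(l[:,0],[1,5,50,95,99]).round(4),'y',np.percentile(l[:,1],[1,50,99]).round(4))
    yl=np.c_[(q[:,:2]-o)@X,(q[:,:2]-o)@Y]; yl=yl[abs(yl[:,1])<.065]
    print('rail x range',np.percentile(yl[:,0],[.2,99.8]).round(4),'o',o)
    return o,a
if __name__=='__main__':
    d=np.load('w2.npz'); lanefit(d['P'],d['c'])
E
python3 lane.py
```

```text
angle -18.163845913114073 half-gauge of rail mid 0.04557637374845282 n 2917 [np.int64(1456), np.int64(1461)]
end 908 x pct [0.1154 0.1159 0.1216 0.1285 0.1294] y [-0.0507 -0.0003  0.0499]
red 838 x pct [0.0311 0.0319 0.0398 0.048  0.0489] y [-0.0316  0.0004  0.032 ]
redface 176 x pct [0.0307 0.0308 0.0316 0.0322 0.0541] y [-0.0313  0.0007  0.0311]
rail x range [-0.13    0.1166] o [0.53419126 0.01902063]
```

Emit:
carry_out:
  steps: "0.062 -0.005 0 0 -1; 0.12 -0.02 0 0 -1; 0.18 -0.04 0 0 -1; 0.22 -0.07 0 0 -1; 0.25 -0.1 0 0 -1"

```text
time: 3.8
tcp_pos: [0.4733, 0.2133, 0.2495]
ee_rot: [0.807, 0.591, 0.001, 0.001]
force: [-0.6, -0.0, 0.0]
gripper_width: 0.0932
```

Emit:
carry_out:
  steps: "0.0 -0.045 0 0.5 -1; 0.0 -0.06 0 0.5 -1; 0 -0.06 0 0.5 -1; 0 -0.06 0 0.5 -1; 0 -0.06 0 0.5 -1"

```text
time: 4.42
tcp_pos: [0.4169, 0.231, 0.2492]
ee_rot: [0.81, 0.587, 0.0, 0.001]
force: [-0.0, -0.1, -0.1]
gripper_width: 0.0929
```

```bash
python3 - <<'E'
from h import *
im=get_image('wrist'); save(im,'w3.png'); print('blue',lid(im,105,125))
x,y=[l[2] for l in lid(im,105,125) if l[3]<.003][0]
go(x,y,.12,71.8); go(x,y,.062,71.8)
E
```

```text
blue [(np.int32(2931), array([329., 119.]), array([0.4463, 0.294 ]), np.float64(0.0012))]
shift [0.0691 0.0082 0.1292] len 0.147 turn 0.0 psi 71.8 t 4.47 tcp [0.4167 0.231  0.2492] F [-0.25 -0.18 -0.81] tilt 0.11
shift [0.0691 0.0081 0.1872] len 0.2 turn 0.0 psi 71.8 t 4.47 tcp [0.4167 0.231  0.2492] F [-0.25 -0.18 -0.81] tilt 0.11
```

View pics/w3.png

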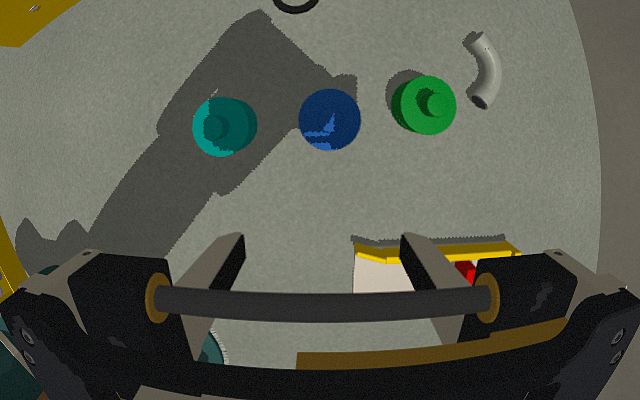

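Blue lid at (329,119), unambiguous. I'm moving over it and down.

Emit:
carry_out:
  steps: "0.035 0.004 0.02 0 -0.3; 0.069 0.008 0.05 0 -0.3; 0.069 0.008 0.10 0 -0.3; 0.069 0.008 0.13 0 -0.3; 0.069 0.008 0.13 0 -0.3"

```text
time: 5.1
tcp_pos: [0.4455, 0.2932, 0.117]
ee_rot: [0.81, 0.586, -0.002, 0.001]
force: [-0.6, 0.9, 0.0]
gripper_width: 0.0604
```

```bash
python3 - <<'E'
from h import *
im=get_image('wrist'); save(im,'w4.png'); print('blue',lid(im,105,125))
go(.4463,.294,.062,71.8)
E
```

```text
blue [(np.int32(6421), array([323., 209.]), array([0.4465, 0.2942]), np.float64(0.0007))]
shift [ 0.0004 -0.0001  0.0571] len 0.057 turn 0.0 psi 71.8 t 5.15 tcp [0.4462 0.2937 0.1191] F [ 0.26 -0.33  0.83] tilt 0.1
```

View pics/w4.png

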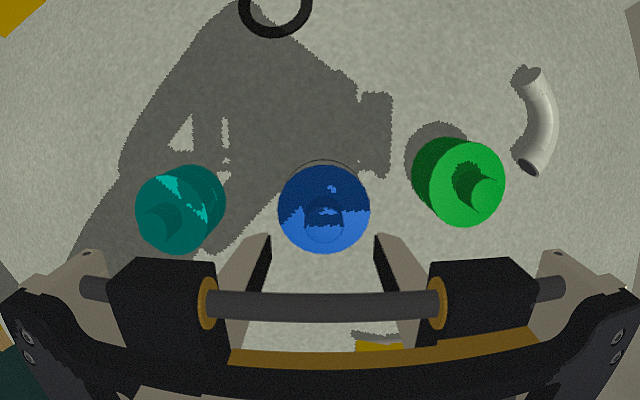

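Blue is centred between the fingers at (323,209). Down, then grip.

Emit:
carry_out:
  steps: "0 0 0.02 0 -0.3; 0 0 0.04 0 -0.3; 0 0 0.056 0 -0.3; 0 0 0.056 0 -0.3; 0 0 0.056 0 -0.3"
  grip_force: 45

```text
time: 5.78
tcp_pos: [0.4465, 0.2937, 0.0635]
ee_rot: [0.81, 0.586, -0.0, 0.001]
force: [-0.5, -0.4, 0.1]
gripper_width: 0.0604
```

Emit:
carry_out:
  steps: "0 0 0 0 0.9; 0 0 0 0 0.9; 0 0 0 0 0.9; 0 0 0 0 0.9; 0 0 0 0 0.9"
  grip_force: 45

```text
time: 6.4
tcp_pos: [0.4466, 0.2937, 0.0637]
ee_rot: [0.81, 0.586, 0.0, 0.001]
force: [0.0, 0.0, 0.7]
gripper_width: 0.0271
```

```bash
python3 -c "
from h import *
go(.4465,.2942,.12,71.8);print(status.get_obs()['gripper_width'])"
```

```text
shift [ 0.0004 -0.0001 -0.0563] len 0.056 turn 0.0 psi 71.8 t 6.4 tcp [0.4466 0.2937 0.0637] F [0.02 0.02 0.72] tilt 0.1
0.027095486897253194
```

Gripped at 27 mm. Lift 50 mm and hold for weighing.

Emit:
carry_out:
  steps: "0 0 -0.015 0 0.9; 0 0 -0.035 0 0.9; 0 0 -0.05 0 0.9; 0 0 -0.05 0 0.9; 0 0 -0.05 0 0.9"

```text
time: 7.02
tcp_pos: [0.4463, 0.2937, 0.1133]
ee_rot: [0.81, 0.586, -0.0, 0.001]
force: [0.8, -0.4, -2.6]
gripper_width: 0.0276
```

Emit:
carry_out:
  steps: "0 0 0 0 0.9; 0 0 0 0 0.9; 0 0 0 0 0.9; 0 0 0 0 0.9; 0 0 0 0 0.9"

```text
time: 7.65
tcp_pos: [0.4463, 0.2937, 0.1133]
ee_rot: [0.81, 0.586, -0.0, 0.001]
force: [-0.1, 0.1, -3.0]
gripper_width: 0.0273
```

```bash
cat > weigh.py <<'E'
from h import *
import sys
F=[];T=[];Q=[]
for i in range(12):
    im=get_image('side'); o=status.get_obs(); F.append(o['force']);T.append(o['ft_torque']);Q.append(o['effort'])
save(im,sys.argv[1]); print(np.mean(F,0),np.std(F,0),np.mean(T,0),np.mean(Q,0),o['gripper_width'],o['tcp_pos'],o['time'])
E
python3 weigh.py s_blue.png
```

```text
[-0.14649176  0.06128656 -2.64145205] [0.34252132 0.32771633 0.27691869] [-0.03365934 -0.05914011 -0.00055239] [ 4.52386810e-04 -4.93285504e+01 -6.17486888e+01  5.36903602e-02
 -5.02765036e-02  8.40810291e-05] 0.02701864083647717 [0.44632939 0.29369049 0.11329813] 8.25
```

View pics/s_blue.png

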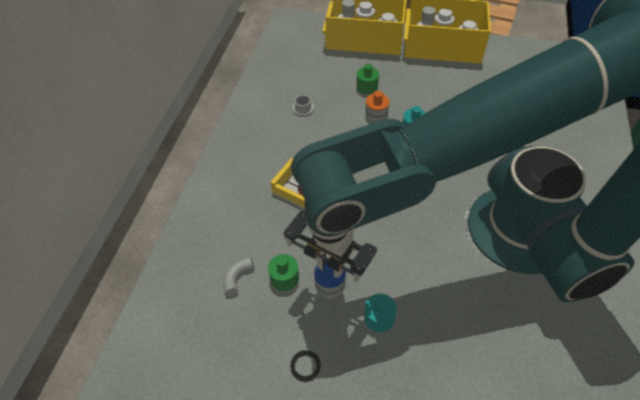

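Blue is up between the fingers (330,278) and weighs about 2.6 N. I'll set it down again.

Emit:
carry_out:
  steps: "0 0 0.02 0 0.9; 0 0 0.038 0 0.9; 0 0 0.045 0 0.9; 0 0 0.0494 0 0.9; 0 0 0.0494 0 0.9"

```text
time: 8.88
tcp_pos: [0.4466, 0.2937, 0.0641]
ee_rot: [0.81, 0.586, 0.0, 0.001]
force: [0.5, -0.8, -1.8]
gripper_width: 0.0272
```

```bash
python3 -c "
from h import *
go(.4465,.2942,.0637,71.8)"
```

```text
shift [ 0.0004 -0.0002  0.0004] len 0.001 turn 0.0 psi 71.8 t 8.88 tcp [0.4466 0.2937 0.0641] F [ 0.46 -0.76 -1.78] tilt 0.1
```

Lower 0.5 mm more, open, then rise.

Emit:
carry_out:
  steps: "0 0 0.0006 0 0.9; 0 0 0.0006 0 0.9; 0 0 0.0006 0 -0.3; 0 0 0.0006 0 -0.3; 0 0 0.0006 0 -0.3"

```text
time: 9.5
tcp_pos: [0.4466, 0.2938, 0.0636]
ee_rot: [0.81, 0.586, 0.0, 0.001]
force: [0.1, 0.0, 0.1]
gripper_width: 0.0524
```

Emit:
carry_out:
  steps: "0 0 -0.02 0 -0.3; 0 0 -0.06 0 -0.3; 0 0 -0.12 0 -0.3; 0 0 -0.18 0 -0.3; 0 0 -0.18 0 -0.3"

```text
time: 10.12
tcp_pos: [0.4474, 0.2947, 0.2504]
ee_rot: [0.81, 0.586, 0.004, 0.001]
force: [-0.4, 0.8, -0.5]
gripper_width: 0.0604
```

```bash
python3 - <<'E'
from h import *
im=get_image('wrist'); save(im,'w5.png'); print('blue',lid(im,105,125))
go(.5,0,.24,71.8); go(.43,-.36,.24,71.8); 
E
```

```text
blue [(np.int32(2824), array([321., 178.]), array([0.4467, 0.2943]), np.float64(0.0008))]
shift [-0.263   0.1423  0.007 ] len 0.299 turn 0.0 psi 71.8 t 10.18 tcp [0.4469 0.2943 0.2471] F [ 0.23 -0.21  0.24] tilt 0.32
shift [-0.6268  0.1883  0.0062] len 0.655 turn 0.0 psi 71.8 t 10.18 tcp [0.4469 0.2943 0.2471] F [ 0.23 -0.21  0.24] tilt 0.32
```

View pics/w5.png

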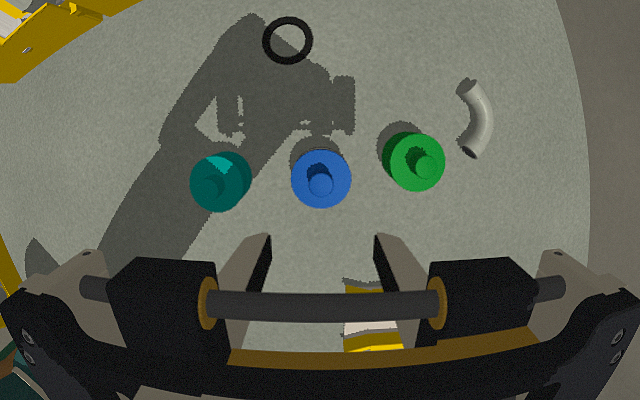

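Blue stands upright where it was (321,178). On to the orange one.

Emit:
carry_out:
  steps: "-0.052 0.028 0 0 -0.3; -0.104 0.056 0 0 -0.3; -0.156 0.084 0 0 -0.3; -0.208 0.112 0 0 -0.3; -0.26 0.14 0 0 -0.3"

```text
time: 10.8
tcp_pos: [0.4982, 0.0017, 0.2464]
ee_rot: [0.81, 0.586, 0.002, 0.001]
force: [1.1, 0.8, -0.4]
gripper_width: 0.0605
```

Emit:
carry_out:
  steps: "-0.06 0.007 0 0 -0.3; -0.12 0.015 0 0 -0.3; -0.18 0.022 0 0 -0.3; -0.24 0.03 0 0 -0.3; -0.3 0.037 0 0 -0.3"

```text
time: 11.42
tcp_pos: [0.4386, -0.2965, 0.2451]
ee_rot: [0.81, 0.586, 0.002, 0.0]
force: [0.8, -0.0, -0.1]
gripper_width: 0.0604
```

```bash
python3 - <<'E'
from h import *
im=get_image('wrist'); print('orange',[l for l in lid(im,5,20) if l[3]<.003]); save(im,'w6.png')
go(.441,-.345,.12,71.8); 
E
```

```text
orange [(np.int32(2698), array([336., 214.]), array([ 0.441 , -0.3441]), np.float64(0.0006))]
shift [-0.0399  0.0172  0.1244] len 0.132 turn -0.2 psi 71.6 t 11.47 tcp [ 0.437  -0.3017  0.2444] F [-3.79 -2.6  -2.42] tilt 0.13
```

Emit:
carry_out:
  steps: "-0.02 0.008 0 0 -0.3; -0.04 0.017 0.03 0 -0.3; -0.04 0.017 0.07 0 -0.3; -0.04 0.017 0.12 0 -0.3; -0.04 0.017 0.124 0 -0.3"

```text
time: 12.1
tcp_pos: [0.4392, -0.3436, 0.1167]
ee_rot: [0.811, 0.585, 0.0, -0.003]
force: [-0.4, 0.1, -0.2]
gripper_width: 0.0605
```

```bash
python3 - <<'E'
from h import *
im=get_image('wrist'); save(im,'w7.png'); l=[l for l in lid(im,5,20) if l[3]<.003]; print(l)
x,y=l[0][2]; go(x,y,.0632,71.8)
E
```

```text
[(np.int32(6552), array([325., 211.]), array([ 0.441 , -0.3443]), np.float64(0.0005))]
shift [0.0002 0.001  0.0558] len 0.056 turn -0.2 psi 71.6 t 12.15 tcp [ 0.44   -0.3443  0.119 ] F [0.64 0.61 0.34] tilt 0.16
```

View pics/w7.png

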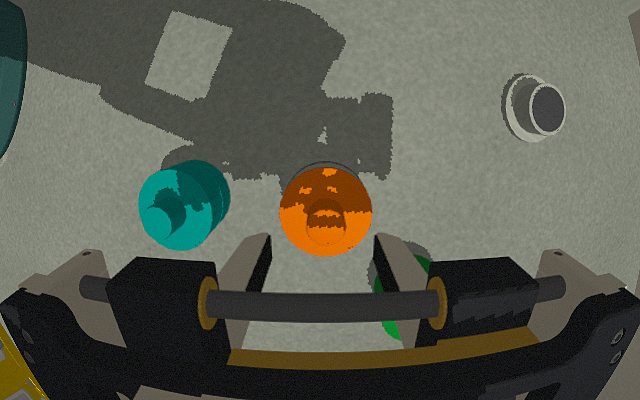

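Orange centred at (325,211). The green one's knob is about 95 mm from the nearer finger, so it is clear. Down and grip.

Emit:
carry_out:
  steps: "0 0.001 0.02 0 -0.3; 0 0.001 0.04 0 -0.3; 0 0.001 0.0555 0 -0.3; 0 0.001 0.0555 0 -0.3; 0 0.001 0.0555 0 -0.3"

```text
time: 12.78
tcp_pos: [0.4412, -0.3447, 0.064]
ee_rot: [0.811, 0.585, 0.001, -0.001]
force: [0.2, -0.4, 0.1]
gripper_width: 0.0607
```

Emit:
carry_out:
  steps: "0 0 0 0 0.9; 0 0 0 0 0.9; 0 0 0 0 0.9; 0 0 0 0 0.9; 0 0 0 0 0.9"
  grip_force: 55

```text
time: 13.4
tcp_pos: [0.4413, -0.3447, 0.0641]
ee_rot: [0.811, 0.585, 0.001, -0.001]
force: [1.0, -0.1, 1.4]
gripper_width: 0.0273
```

Emit:
carry_out:
  steps: "0 0 -0.015 0 0.9; 0 0 -0.035 0 0.9; 0 0 -0.05 0 0.9; 0 0 -0.05 0 0.9; 0 0 -0.05 0 0.9"

```text
time: 14.02
tcp_pos: [0.4411, -0.3447, 0.1137]
ee_rot: [0.811, 0.585, 0.001, -0.001]
force: [-0.3, 0.6, -8.9]
gripper_width: 0.0275
```

Emit:
carry_out:
  steps: "0 0 0 0 0.9; 0 0 0 0 0.9; 0 0 0 0 0.9; 0 0 0 0 0.9; 0 0 0 0 0.9"

```text
time: 14.65
tcp_pos: [0.4411, -0.3447, 0.1136]
ee_rot: [0.811, 0.585, 0.001, -0.001]
force: [-0.1, 0.2, -9.2]
gripper_width: 0.0271
```

```bash
python3 weigh.py s_or.png; python3 -c "
from h import *
go(.4818,.0362,.14,71.8)"
```

```text
[ 0.07979207  0.0325632  -8.24473479] [0.42428722 0.43185604 0.25867431] [-0.03702112 -0.06161402 -0.00627015] [ 3.31589888e-06 -5.71750459e+01 -6.47948128e+01  8.26680608e-02
  5.86218640e-02 -4.09577737e-05] 0.027220295253408446 [ 0.44110131 -0.34466801  0.11369271] 15.25
shift [ 0.3744 -0.0814 -0.0254] len 0.384 turn -0.2 psi 71.6 t 15.25 tcp [ 0.4411 -0.3447  0.1137] F [-0.3   0.18 -8.59] tilt 0.14
```

View pics/s_or.png

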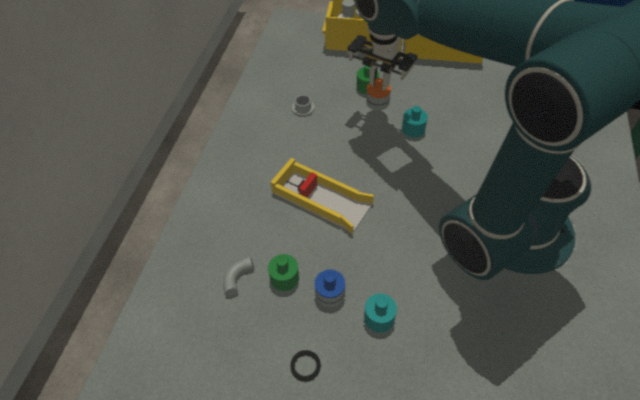

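Orange pulls 8.2 N against 2.6 N for blue, so orange is the heavier. I'm carrying it above the lane.

Emit:
carry_out:
  steps: "0.01 0 -0.05 0 0.9; 0.06 -0.012 -0.052 0 0.9; 0.115 -0.025 -0.052 0 0.9; 0.17 -0.037 -0.052 0 0.9; 0.22 -0.048 -0.052 0 0.9"

```text
time: 15.88
tcp_pos: [0.4648, -0.1191, 0.1665]
ee_rot: [0.811, 0.585, 0.001, -0.001]
force: [0.5, -0.1, -8.6]
gripper_width: 0.0274
```

```bash
python3 -c "
from h import *
go(.4818,.0362,.16,71.8)"
```

```text
shift [ 0.1527 -0.0328  0.0069] len 0.156 turn -0.2 psi 71.6 t 15.88 tcp [ 0.4648 -0.1191  0.1665] F [ 0.51 -0.06 -8.6 ] tilt 0.14
```

Emit:
carry_out:
  steps: "0.05 -0.011 0.002 0 0.9; 0.1 -0.022 0.004 0 0.9; 0.14 -0.03 0.006 0 0.9; 0.153 -0.033 0.006 0 0.9; 0.153 -0.033 0.006 0 0.9"

```text
time: 16.5
tcp_pos: [0.4816, 0.037, 0.1609]
ee_rot: [0.81, 0.586, 0.001, -0.001]
force: [-0.1, 0.1, -8.1]
gripper_width: 0.0271
```

Emit:
carry_out:
  steps: "0 0 0 0 0.9; 0 0 0 0 0.9; 0 0 0 0 0.9; 0 0 0 0 0.9; 0 0 0 0 0.9"

```text
time: 17.12
tcp_pos: [0.4816, 0.0369, 0.1609]
ee_rot: [0.811, 0.586, 0.001, -0.001]
force: [0.2, 0.5, -8.7]
gripper_width: 0.0271
```

```bash
python3 - <<'E'
from h import *; from lane import lanefit
im=get_image('wrist'); save(im,'w8.png'); o,a=lanefit(wcloud(im),im['color'])
l=[l for l in lid(im,5,20,z=.056+.160-.0641)]; print(l)
ob=status.get_obs(); d=ob['tcp_pos'][:2]-o; X=np.array([np.cos(a),np.sin(a)]); print('tcp in lane',d@X,d@[-X[1],X[0]])
for oo,aa in [(o,a),(np.array([.534,.0191]),np.radians(-18.16))]:
    X=np.array([np.cos(aa),np.sin(aa)]); t=oo-.055*X; go(t[0],t[1],.0705,90+np.degrees(aa))
E
```

```text
angle -18.201991976337858 half-gauge of rail mid 0.045529568721873644 n 3355 [np.int64(2340), np.int64(1015)]
end 1144 x pct [0.115  0.1156 0.1209 0.1279 0.129 ] y [-0.0507  0.0032  0.0501]
red 1226 x pct [0.031  0.0314 0.0391 0.0475 0.0486] y [-0.0317  0.0015  0.0317]
redface 680 x pct [0.0306 0.0308 0.0315 0.0379 0.0451] y [-0.0308  0.0043  0.0325]
rail x range [-0.1304  0.1171] o [0.53443471 0.01979291]
[(np.int32(7654), array([322., 233.]), array([0.4808, 0.0353]), np.float64(0.0058)), (np.int32(2366), array([372., 355.]), array([ 0.4955, -0.0948]), np.float64(0.0266)), (np.int32(547), array([217., 354.]), array([ 0.3612, -0.0629]), np.float64(0.0057))]
tcp in lane -0.055540825697390335 -0.0001962377783692737
shift [-0.      0.0006  0.0904] len 0.09 turn -0.1 psi 71.7 t 17.18 tcp [0.4816 0.037  0.1609] F [ 0.55  0.15 -8.62] tilt 0.13
shift [-0.0008  0.0004  0.0904] len 0.09 turn -0.1 psi 71.7 t 17.18 tcp [0.4816 0.037  0.1609] F [ 0.55  0.15 -8.62] tilt 0.13
```

View pics/w8.png

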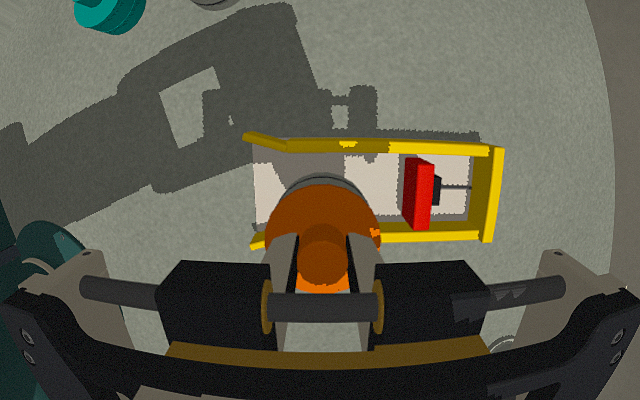

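Centred over the lane to within 0.5 mm, and the follower at (417,195) is clear. Lowering.

Emit:
carry_out:
  steps: "0 0 0.03 0 0.9; 0 0 0.06 0 0.9; 0 0 0.08 0 0.9; 0 0 0.087 0 0.9; 0 0 0.087 0 0.9"

```text
time: 17.8
tcp_pos: [0.4819, 0.0372, 0.0742]
ee_rot: [0.81, 0.586, 0.001, -0.001]
force: [-0.3, -0.4, -7.4]
gripper_width: 0.0274
```

```bash
python3 -c "
from h import *
go(.4816,.037,.0705,71.8)"
```

```text
shift [-0.0002 -0.0002  0.0037] len 0.004 turn -0.1 psi 71.7 t 17.8 tcp [0.4819 0.0372 0.0742] F [-0.26 -0.43 -7.43] tilt 0.13
```

Emit:
carry_out:
  steps: "0 0 0.0015 0 0.9; 0 0 0.003 0 0.9; 0 0 0.0038 0 0.9; 0 0 0.0038 0 0.9; 0 0 0.0038 0 0.9"

```text
time: 18.42
tcp_pos: [0.4821, 0.037, 0.0709]
ee_rot: [0.81, 0.586, 0.001, -0.0]
force: [-0.9, -2.5, 0.4]
gripper_width: 0.0269
```

Emit:
carry_out:
  steps: "0 0.01 0 0 0.9; 0 0.02 0 0 0.9; 0 0.03 0 0 0.9; 0 0.04 0 0 0.9; 0 0.04 0 0 0.9"
  grip_force: 60

```text
time: 19.05
tcp_pos: [0.5209, 0.0241, 0.0709]
ee_rot: [0.811, 0.586, 0.001, -0.0]
force: [1.0, 0.0, -4.3]
gripper_width: 0.0269
```

```bash
cat > st.py <<'E'
from h import *; from lane import lanefit
import sys
F=[]
for i in range(4):
    im=get_image('wrist'); ob=status.get_obs(); F.append(ob['force'])
save(im,sys.argv[1]); lanefit(wcloud(im),im['color'])
o=np.array([.5342,.0193]);a=np.radians(-18.18)
X=np.array([np.cos(a),np.sin(a)]); Y=np.array([-X[1],X[0]]); d=ob['tcp_pos'][:2]-o; f=np.mean(F,0)
print('lane pos',(d@X).round(4),(d@Y).round(4),'z',ob['tcp_pos'][2].round(4),'Flane',(f[:2]@X).round(2),(f[:2]@Y).round(2),f[2].round(2),'w',ob['gripper_width'].round(4),'t',ob['time'])
M=R.from_quat(ob['ee_rot']).as_matrix(); print('lane X in tool',(M.T@[X[0],X[1],0]).round(4))
E
python3 st.py w9.png
```

```text
angle -18.227380825714132 half-gauge of rail mid 0.04820945346906007 n 4779 [np.int64(4722), np.int64(57)]
end 2039 x pct [0.1151 0.1154 0.1205 0.1278 0.1291] y [-0.0432  0.0092  0.0531]
red 2115 x pct [0.0311 0.0315 0.0392 0.0477 0.0486] y [-0.0174  0.0104  0.0345]
redface 1149 x pct [0.0308 0.0309 0.0315 0.0438 0.0475] y [-0.0265  0.0143  0.0352]
rail x range [-0.1297  0.12  ] o [0.53368806 0.01742557]Traceback (most recent call last):
  File "st.py", line 9, in <module>
    print('lane pos',(d@X).round(4),(d@Y).round(4),'z',ob['tcp_pos'][2].round(4),'Flane',(f[:2]@X).round(2),(f[:2]@Y).round(2),f[2].round(2),'w',ob['gripper_width'].round(4),'t',ob['time'])
                                                                                                                                                 ^^^^^^^^^^^^^^^^^^^^^^^^^
AttributeError: 'float' object has no attribute 'round'
```

View pics/w9.png

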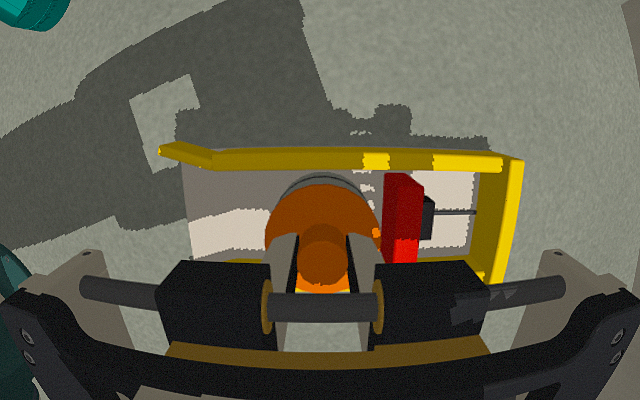

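The canister is in the lane with a gap to the follower (400,220), which hasn't moved. The fingertips run 16 mm above its top.

```bash
cat > st.py <<'E'
from h import *
F=[]
import sys
n=int(sys.argv[1]) if len(sys.argv)>1 else 4
for i in range(n):
    im=get_image('side'); ob=status.get_obs(); F.append(ob['force'])
o=np.array([.5342,.0193]);a=np.radians(-18.18)
X=np.array([np.cos(a),np.sin(a)]); Y=np.array([-X[1],X[0]]); d=ob['tcp_pos'][:2]-o; f=np.mean(F,0)
M=R.from_quat(ob['ee_rot']).as_matrix()
print('lane pos %.4f %.4f z %.4f Flane %.2f %.2f %.2f w %.4f t %.2f'%(d@X,d@Y,ob['tcp_pos'][2],f[:2]@X,f[:2]@Y,f[2],ob['gripper_width'],ob['time']),'X in tool',(M.T@[X[0],X[1],0]).round(4))
E
python3 st.py
```

```text
lane pos -0.0152 0.0006 z 0.0709 Flane 0.57 -0.01 -5.28 w 0.0269 t 19.45 X in tool [1.7e-03 1.0e+00 7.0e-04]
```

Emit:
carry_out:
  steps: "0 0.005 0 0 0.9; 0 0.01 0 0 0.9; 0 0.014 0 0 0.9; 0 0.018 0 0 0.9; 0 0.022 0 0 0.9"

```text
time: 20.08
tcp_pos: [0.5407, 0.0177, 0.0709]
ee_rot: [0.81, 0.586, 0.001, -0.001]
force: [-6.1, 1.2, -1.8]
gripper_width: 0.0267
```

```bash
python3 st.py 2
```

```text
lane pos 0.0070 0.0005 z 0.0709 Flane -2.97 -0.00 -3.63 w 0.0271 t 20.18 X in tool [1.9e-03 1.0e+00 1.0e-04]
```

Emit:
carry_out:
  steps: "0 0.003 0 0 0.9; 0 0.006 0 0 0.9; 0 0.009 0 0 0.9; 0 0.012 0 0 0.9; 0 0.014 0 0 0.9"

```text
time: 20.8
tcp_pos: [0.5541, 0.0132, 0.0708]
ee_rot: [0.81, 0.586, 0.001, -0.001]
force: [-5.6, 1.3, -2.3]
gripper_width: 0.027
```

```bash
python3 st.py 2
```

```text
lane pos 0.0210 0.0004 z 0.0708 Flane -4.31 -0.19 -3.38 w 0.0273 t 20.90 X in tool [ 1.9e-03  1.0e+00 -5.0e-04]
```

Expected home is 3 mm ahead. From here 0.4–0.5 mm per row.

Emit:
carry_out:
  steps: "0 0.0005 0 0 0.9; 0 0.001 0 0 0.9; 0 0.0015 0 0 0.9; 0 0.002 0 0 0.9; 0 0.0022 0 0 0.9"

```text
time: 21.52
tcp_pos: [0.5561, 0.0126, 0.0708]
ee_rot: [0.81, 0.586, 0.001, -0.001]
force: [-5.8, 2.2, -1.9]
gripper_width: 0.0272
```

```bash
python3 st.py 2
```

```text
lane pos 0.0229 0.0005 z 0.0708 Flane -6.44 -0.69 -1.61 w 0.0272 t 21.62 X in tool [ 0.0019  1.     -0.0011]
```

Emit:
carry_out:
  steps: "0 0.0004 0 0 0.9; 0 0.0008 0 0 0.9; 0 0.0012 0 0 0.9; 0 0.0012 0 0 0.9; 0 0.0012 0 0 0.9"

```text
time: 22.25
tcp_pos: [0.557, 0.0123, 0.0708]
ee_rot: [0.81, 0.586, 0.0, -0.001]
force: [-7.0, 1.7, -1.3]
gripper_width: 0.0271
```

```bash
python3 st.py 3
```

```text
lane pos 0.0239 0.0004 z 0.0708 Flane -5.89 -0.26 -1.81 w 0.0267 t 22.40 X in tool [ 0.0019  1.     -0.0018]
```

Emit:
carry_out:
  steps: "0 0.0003 0 0 0.9; 0 0.0006 0 0 0.9; 0 0.0009 0 0 0.9; 0 0.0009 0 0 0.9; 0 0.0009 0 0 0.9"

```text
time: 23.02
tcp_pos: [0.5572, 0.0123, 0.0709]
ee_rot: [0.81, 0.586, -0.0, -0.002]
force: [-9.5, 2.5, -0.3]
gripper_width: 0.0268
```

```bash
python3 st.py 3
```

```text
lane pos 0.0240 0.0005 z 0.0708 Flane -9.94 -0.69 0.94 w 0.0272 t 23.18 X in tool [ 0.0018  1.     -0.0036]
```

At home and the force is rising (about 6 N/mm). Stepping on towards 15–16 N.

Emit:
carry_out:
  steps: "0 0.0009 0 0 0.9; 0 0.0011 0 0 0.9; 0 0.0013 0 0 0.9; 0 0.0014 0 0 0.9; 0 0.0014 0 0 0.9"

```text
time: 23.8
tcp_pos: [0.5574, 0.0122, 0.0709]
ee_rot: [0.81, 0.586, -0.001, -0.003]
force: [-14.7, 4.4, 4.7]
gripper_width: 0.0271
```

```bash
python3 st.py 4
```

```text
lane pos 0.0242 0.0005 z 0.0708 Flane -15.22 -0.84 3.96 w 0.0270 t 24.00 X in tool [ 0.0017  1.     -0.0065]
```

Emit:
carry_out:
  steps: "0 0.0013 0 0 0.9; 0 0.0015 0 0 0.9; 0 0.0016 0 0 0.9; 0 0.0016 0 0 0.9; 0 0.0016 0 0 0.9"

```text
time: 24.62
tcp_pos: [0.5576, 0.0122, 0.0709]
ee_rot: [0.81, 0.586, -0.002, -0.005]
force: [-17.6, 5.0, 5.7]
gripper_width: 0.0271
```

```bash
python3 st.py 5
```

```text
lane pos 0.0244 0.0006 z 0.0709 Flane -18.44 -0.93 5.76 w 0.0269 t 24.88 X in tool [ 0.0016  0.9999 -0.01  ]
```

About 18.4 N at the wrist; less floor drag that leaves roughly 15.6 N on the follower. Easing the push slightly and opening in place, so the canister isn't dragged back.

Emit:
carry_out:
  steps: "0 0.001 0 0 0.9; 0 0.0005 0 0 0.9; 0 0.0003 0 0 -0.3; 0 0.0003 0 0 -0.3; 0 0.0003 0 0 -0.3"

```text
time: 25.5
tcp_pos: [0.5583, 0.0121, 0.0713]
ee_rot: [0.81, 0.586, -0.002, -0.004]
force: [-0.2, -0.3, 0.5]
gripper_width: 0.0525
```

```bash
python3 st.py 1
```

```text
lane pos 0.0250 0.0006 z 0.0712 Flane 0.20 -0.42 -0.28 w 0.0567 t 25.55 X in tool [ 0.0016  1.     -0.0092]
```

Free. Rising straight up.

Emit:
carry_out:
  steps: "0 0 -0.015 0 -0.3; 0 0 -0.04 0 -0.3; 0 0 -0.09 0 -0.3; 0 0 -0.14 0 -0.3; 0 0 -0.18 0 -0.3"

```text
time: 26.18
tcp_pos: [0.5597, 0.0112, 0.2548]
ee_rot: [0.81, 0.586, -0.001, -0.003]
force: [0.7, -0.2, -0.3]
gripper_width: 0.0603
```

Emit:
carry_out:
  steps: "-0.02 0 0 0 -0.3; -0.06 0 0 0 -0.3; -0.06 0 0 0 -0.3; -0.06 0 0 0 -0.3; -0.06 0 0 0 -0.3"

```text
time: 26.8
tcp_pos: [0.5409, -0.0454, 0.2544]
ee_rot: [0.81, 0.586, -0.001, -0.004]
force: [0.1, -0.3, 0.1]
gripper_width: 0.0606
```

```bash
python3 - <<'E'
from h import *; from lane import lanefit
im=get_image('wrist'); save(im,'w10.png'); o,a=lanefit(wcloud(im),im['color'])
l=[l for l in lid(im,5,20,z=.062) if l[3]<.004]; print(l)
X=np.array([np.cos(a),np.sin(a)])
for k in l:
    d=k[2]-o; print('orange in lane',d@X,d@[-X[1],X[0]])
s=get_image('side'); save(s,'s_end.png'); print(status.get_obs()['time'])
E
```

```text
angle -18.296365201646985 half-gauge of rail mid 0.04607384271219409 n 2829 [np.int64(1408), np.int64(1421)]
end 954 x pct [0.1153 0.116  0.1221 0.1287 0.1296] y [-0.0494  0.0015  0.0509]
red 809 x pct [0.0599 0.0605 0.0684 0.0765 0.0776] y [-0.0322  0.0004  0.0313]
redface 62 x pct [0.0592 0.0592 0.0598 0.0607 0.0813] y [-0.0296  0.0123  0.0311]
rail x range [-0.1298  0.1166] o [0.53424233 0.01918291]
[(np.int32(3081), array([321., 129.]), array([0.556 , 0.0101]), np.float64(0.0007))]
orange in lane 0.023509138960159083 -0.0017932913323199465
26.9
```

View pics/w10.png

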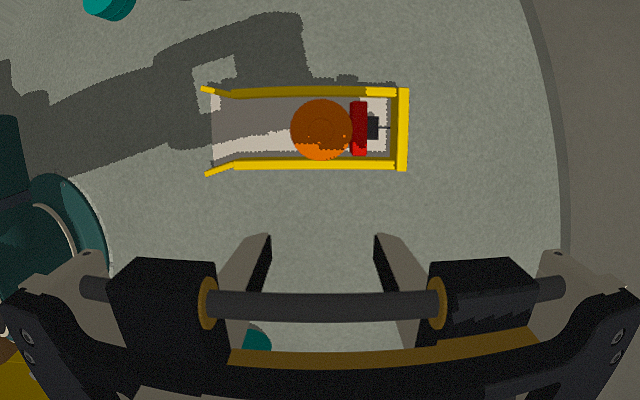

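View pics/s_end.png

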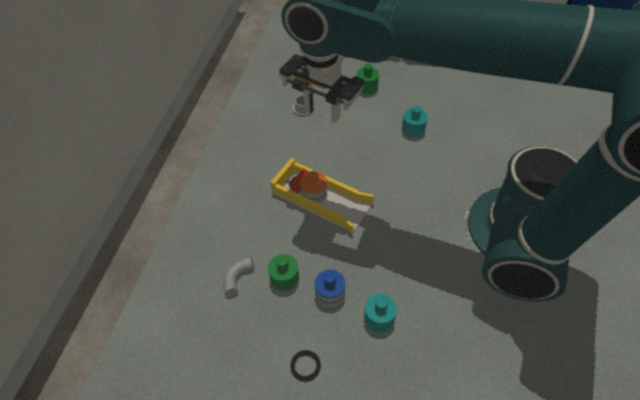

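The follower's face is at lane x = 0.060 (home), with the orange canister at x = 0.0235 touching it. Blue stands at side view (330,287), and every fitting in view is unmoved.

```bash
python3 -c "
from h import *
print(ticket.sign_off())"
```

```text
the job is handed in; nothing more can be done
None
```

I handed the job in at about 27 s. The orange canister is in the lane with the follower pushed home, and the blue one stands back on the bench where it was.

- **Weighing:** I lifted blue first, about 50 mm clear, and it pulled about 2.6 N. I stood it back down and lifted orange the same way, which pulled about 8.2 N, so orange is the heavier one.
- **Pressing home:** The wrist read about 6 N while pushing the follower along. At the stop I raised it in sub-millimetre steps to about 18.4 N, the highest I read. I went above 15 N because I estimate about 3 N of that was the canister dragging on the lane floor, leaving roughly 15–16 N on the follower. I could not measure the force at the stop directly.
- **Last checks:** The follower's face is at lane x ≈ 0.060 m, which is fully home. The orange canister's centre is at x ≈ 0.0235 m, touching the follower within the accuracy of the measurement. It sits about 1.8 mm off the lane's centreline by camera, though the gripper had read +0.6 mm while holding it. The gripper is open and clear.
- **Fittings:** The elbow, the ring and the green and turquoise look-alikes appear unmoved. The ferrule was partly hidden behind the gripper in the last picture, but nothing went near it.
- **Camera disagreement:** The scene and side cameras differed by up to about 8 mm, so I took all working positions from the wrist camera.

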